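# Lay out the camera kit on the video cart

## Robot

A 6-joint arm with a two-finger parallel gripper is mounted at the origin on the work surface. World frame = base frame: x ahead of the robot, y to its left, z up, the work surface at z = 0. Lengths are in m, angles in rad, forces in N, time in s.
With the tool pointing down it reaches from about 0.425 to 1.125 m from the base axis. Payload 14.9 kg.
Tool frame: the origin (TCP) lies at the very end of the fingers, on their centre line; the grasp point (between the pads) lies 19 mm behind it; x points along the fingers, y is the direction in which the jaws open and shut, and the axes are right-handed (so a half turn about x gives the same grasp; the last joint's range is limited). The gripper opens to 91 mm and grips with 3 to 60 N. Pads are 32 mm wide; open, the fingers measure 118 mm over their backs; the gripper's body (76 mm by 178 mm) begins 60 mm behind the grasp point.
Start: joints at [1.15, 0.379, 1.734, -0, 1.028, -0.033], TCP at [0.265, 0.648, 0.214] pointing down, gripper open.
Joint ranges: [-2.77, 2.77], [-0.74, 2.19], [0, 2.66], [-1.06, 4.2], [0.31, 2.87], [-3.08, 3.08]. Speed limits (rad/s): [1.89, 1.89, 2.39, 3.14, 3.14, 3.14].

## Interface

Orientations are given as a unit quaternion [x, y, z, w].
In Python, from station import * gives the robot as it stands. The module is installed in compiled form; this text tells all that it offers.
- The arm moves only by the tool apply_moves, never from a script. Its argument "steps" is a list of rows, each a list of 5 numbers: the shift along the tool's x, y, z in cm, then the turn about the tool's x in rad, then the finger opening in cm, from 0 to 9.12. A call has 1 to 20 rows; each row is the pose to reach, as a shift and turn from the pose commanded when the call began, along the tool's axes at that moment; what a row does not reach only later rows make up. A row lasts 1/10 s, in which the tool goes at most 50 mm and 8.59 degrees, less where a joint would pass 70% of its speed; a pose out of reach is approached as far as the arm can. A call with a gripper value outside its range is refused whole. The fingers move at their own pace and stop on an object; the grip force is fixed at half the most. Time passes only in rows, so rows that repeat a pose let the fingers close. It gives the time, the measured TCP pose, the force and the opening at its end, in the units of the state.
- read_state(): the state, without advancing time (a new reading comes with each control period).
- get_image(name): name is "scene" or "side" or "wrist"; returns (picture, depth): 400x640x3 uint8, red, green, blue; 400x640 float32, m along the optical axis (not along the pixel's ray), 0 where there is no reading.
- calibration(name): a dict with "intrinsics" (3x3 intrinsics, pixels), "k1" (the pictures are not rectified: a ray, as slopes to the right and down, at radius r is drawn at 1 + k1 r^2 times it, then the intrinsics apply), "R" (3x3) and "t" (3): a world point X has camera coordinates R X + t; the wrist camera has in their place "T_tool_cam" (4x4, takes a point from camera to tool coordinates, whose origin is the TCP and whose axes are the tool frame's). Camera axes: x right, y down, z forward; pixel columns grow to the right and rows downward; lengths in m; the calibration is good to about 2 mm. A picture is of the moment at which its call begins: read the wrist's pose just before it. calibration takes no time and is no camera call.
- hand_in(): hands the job in, once; it reports no verdict.
Trained networks look in the newest picture that a camera, given by its name, has taken for a name from the list of things; names that differ only in an ending like _2 or _b are one class to them, and where a whole thing is asked for, a point or a joint stands for the part that bears it (a point fixed in the world has none). Each returns a list of dicts, best first, with "conf" (0 to 1); they miss things now and then, are a little off and sometimes report something else, mostly with a low value. They report only what shows in the picture. A call takes as long as a camera call. They do not tell look-alikes from the thing itself.
- trace(thing, camera): "region" (400x640 bool, what is visible of it) and "pixel" ([column, row] in pixels, amid what is visible of it).
- place_of(thing, camera): "pixel" ([column, row] in pixels: a listed point, or the origin of a listed thing).
The state is a dict: "time_s": time; "qpos": joint angles; "joint_vel": joint speeds; "effort": joint torques, N m; "tcp_pos": TCP position; "eef_rot": TCP orientation; "force": force on the tool from outside, world axes, zero at the start; "ft_torque": the same for the moment, N m; "grip_width": opening from 0.0 (shut) to 1.0 (fully open).
Only numpy, scipy, OpenCV 4.12 (cv2) and the standard library are available. Lean on these libraries where they do the work, as an engineer would, in place of code of your own. Each camera call takes 0.05 s, during which the arm holds its last target. There are 200 camera calls.

## Task

Lay out the kit for the next camera build on the three rubber pads, each piece centred on its pad, the battery and boxes squared up lengthwise with it: the aluminium converter box goes on the pad between the speaker and the video switcher, with the wireless transmitter centred and squared up on top of it. The lens stands upright on the end pad next to the speaker, and the battery lies flat, pale side up, on the end pad next to the switcher. Set everything down gently, do not drop anything, and leave the roll of tape where it is.

Things in the scene. Friction and masses are not known exactly. Their poses are not given: they have to be found in the camera images.
- lens_mid (a point): camera lens standing upright, loose: black round barrel 64 mm in diameter, 56 mm tall, with a bluish glass disc on top, about 0.35 kg. Point: its centre, half-way up. z is up along the barrel. The five loose things (lens, battery, converter, transmitter, tape) lie in shuffled order in a loose second row behind the pads.
- battery_mid (a point): camera battery, loose: narrow dark grey block, 72 (x) x 38 (y) x 40 (z) mm, paler rectangle on top, about 0.2 kg. Point: its centre, half-way up. x along its length, z up.
- converter_mid (a point): converter box, loose: plain flat bare-aluminium (light grey) box, 90 (x) x 58 (y) x 28 (z) mm, about 0.3 kg, three small brass sockets (4 mm proud) in its +x end, flat top. Point: its centre, half-way up. x along its length, z up.
- transmitter_mid (a point): wireless transmitter, loose: flat black box, 80 (x) x 48 (y) x 24 (z) mm, about 0.18 kg, with two stub antennas (10 mm thick) rising 20 mm above its top, 31 mm from its middle towards its +x end. Point: its centre, half-way up. (of the box, without antennas); x along its length, z up.
- tape_mid (a point): roll of dark tape lying flat, loose, 90 mm outside and 60 mm inside diameter, 24 mm high. Not part of the kit. Point: its centre, half-way up. 
- speaker: small black monitor speaker, 85 (x) x 82 (y) x 70 mm high, round ring pattern on its top, round grille towards the robot; fixed, in the row between the middle pad and one of the end pads. Origin: centre of its underside.
- switcher: video switcher: fixed grey metal box, 110 (x) x 86 (y) x 36 mm high, with ten white push buttons in two lines on top; in the row between the middle pad and the other end pad. Speaker and switcher may have changed sides. Origin: centre of its underside.
- pad_mid: mid-grey rubber pad, 100 x 75 x 3 mm, fixed flat on the work surface, one of three identical ones in a row. Origin: centre of its underside (pad top 3 mm above it); its x axis is its long side (points roughly away from the robot), y is its short side, z up. This is the middle one, between the speaker and the switcher.
- pad_left: mid-grey rubber pad, 100 x 75 x 3 mm, fixed flat on the work surface, one of three identical ones in a row. Origin: centre of its underside (pad top 3 mm above it); its x axis is its long side (points roughly away from the robot), y is its short side, z up. This is the one at the left end of the row as the robot sees it (+y).
- pad_right: mid-grey rubber pad, 100 x 75 x 3 mm, fixed flat on the work surface, one of three identical ones in a row. Origin: centre of its underside (pad top 3 mm above it); its x axis is its long side (points roughly away from the robot), y is its short side, z up. This is the one at the right end of the row as the robot sees it (-y).
There are look-alikes about, which are no part of the job. What is shaped like the part that bears converter_mid but blue or turquoise is not meant.

How it is judged:
By the outcome, as a careful person would: the job done as asked, in the order asked, and still so for the second after the job is handed in, with the robot touching nothing.
It also fails if it takes over 109 s, if anything falls off the work surface, if the arm or the gripper's body presses on something with over 40 N, if the wrist force passes 120 N, or if a joint passes its speed limit or range.

## Working session

There is one attempt and no reset: what is moved stays moved. The work goes in short steps, Python scripts to look and compute and a tool call to move; the robot and the scene stay as the last step left them, time stands still between calls to the robot, and variables do not carry over. Pictures are saved under pics/ and viewed, about 12 in all and at most 16, crops included, and the job is handed in when it is done.

Besides the shell and the picture viewer there is one more tool, called after "Emit:" by a JSON object that holds its "name" and its "arguments", one argument or row to a line. apply_moves: Moves the arm, as the interface text tells. Its arguments: {"type":"object","properties":{"steps":{"type":"array","items":{"type":"array","items":{"type":"number"}}}},"required":["steps"]}

```bash
mkdir -p pics; cat > h.py <<'E'
from station import *
import numpy as np, cv2
from scipy.spatial.transform import Rotation as Ro
def cam(n,st=None):
    c=calibration(n)
    if n=='wrist':
        st=st or read_state(); T=np.eye(4);T[:3,:3]=Ro.from_quat(st['eef_rot']).as_matrix();T[:3,3]=st['tcp_pos']
        M=T@np.array(c['T_tool_cam'])
        return c,M[:3,:3],M[:3,3]
    R=np.array(c['R']);t=np.array(c['t']); return c,R.T,-R.T@t
def rays(c,uv):
    K=np.array(c['intrinsics']);uv=np.atleast_2d(uv).astype(float)
    d=np.array([c['k1'],0,0,0,0.])
    p=cv2.undistortPoints(uv[:,None],K,d)[:,0]
    return np.c_[p,np.ones(len(p))]
def onplane(C,uv,z):
    c,R,o=C; d=rays(c,uv)@R.T; return o+d*((z-o[2])/d[:,2])[:,None]
def cloud(C,dep):
    c,R,o=C; h,w=dep.shape; u,v=np.meshgrid(np.arange(w),np.arange(h))
    r=rays(c,np.c_[u.ravel(),v.ravel()]); return (o+(r*dep.ravel()[:,None])@R.T).reshape(h,w,3)
def save(n,im): cv2.imwrite('pics/'+n,im[:,:,::-1])
E
python3 - <<'E'
from h import *
for n in ('scene','side'):
    im,d=get_image(n); save(n+'.png',im); C=cam(n); print(n,C[2],C[1][:,2]); np.savez(n,im=im,d=d)
print(read_state())
print(calibration('wrist'))
E
```

```text
scene [ 1.11362863 -0.82694926  0.7370783 ] [-0.42030822  0.70635632 -0.56956277]
side [-0.25162255 -0.80414609  0.77353104] [ 0.6059931   0.5986256  -0.52385089]
{'time_s': 0.1, 'qpos': array([ 1.14967420e+00,  3.79338511e-01,  1.73469686e+00,  3.88089816e-05,
        1.02852840e+00, -3.33347929e-02]), 'joint_vel': array([-5.97976190e-04, -4.71861826e-04, -1.32329547e-03,  1.12654691e-03,
        2.71097766e-05, -2.31977632e-03]), 'effort': array([ 1.38133644e-03, -7.65051627e+01, -4.35292411e+01,  6.52843108e-02,
        3.98557819e-02, -1.25385304e-05]), 'tcp_pos': array([0.26457659, 0.64769943, 0.21337881]), 'eef_rot': array([ 0.13592115,  0.69394397, -0.13658489,  0.69376638]), 'force': array([-1.08656184,  0.24663663, -0.51917391]), 'ft_torque': array([-0.03258982,  0.00079615,  0.00451059]), 'grip_width': 0.996963830217536}
{'intrinsics': array([[308.8946106 ,   0.        , 323.93266081],
       [  0.        , 308.8946106 , 198.77071917],
       [  0.        ,   0.        ,   1.        ]]), 'k1': 0.011904859177815084, 'T_tool_cam': array([[-8.95135469e-04, -2.65128929e-01,  9.64212554e-01,
        -1.70235352e-01],
       [ 9.99999425e-01, -8.06054475e-04,  7.06718236e-04,
        -4.98956625e-05],
       [ 5.89836396e-04,  9.64212633e-01,  2.65129498e-01,
        -7.43227791e-02],
       [ 0.00000000e+00,  0.00000000e+00,  0.00000000e+00,
         1.00000000e+00]])}
```

View pics/scene.png

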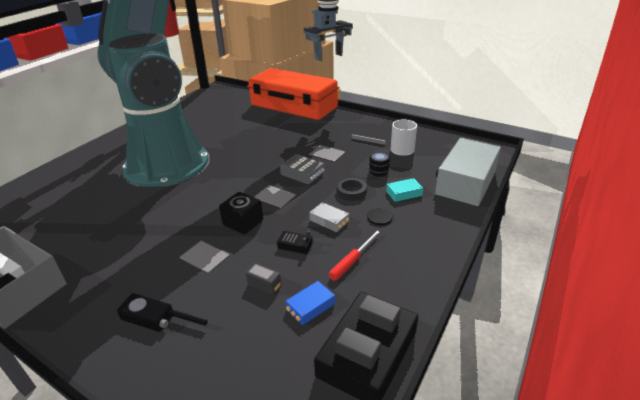

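View pics/side.png

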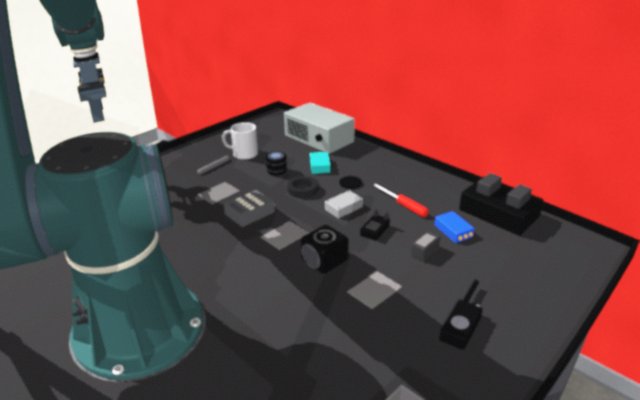

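The scene picture shows the left-to-right order: lens (379,162), tape (352,187), converter (329,216), transmitter (294,240), battery (263,277). The speaker (241,211) is between the middle pad (277,195) and the right pad (204,256), and the switcher (303,168) is next to the left pad (326,153). So the lens goes on the right pad and the battery on the left. The side view agrees.

```bash
python3 - <<'E'
from h import *
zs=dict(lens_mid=.028,battery_mid=.02,converter_mid=.014,transmitter_mid=.012,tape_mid=.012,speaker=0,switcher=0,pad_mid=0,pad_left=0,pad_right=0)
for n in ('scene','side'):
    d=np.load(n+'.npz'); C=cam(n); P=cloud(C,d['d'])
    if n=='scene':print('valid depth',(d['d']>0).mean())
    for k,z in zs.items():
        r=place_of(k,n); 
        print(n,k,[(np.round(x['conf'],2),np.round(x['pixel']),onplane(C,x['pixel'],z)[0][:2].round(3)) for x in r[:3]])
E
```

```text
valid depth 0.99584765625
scene lens_mid [(np.float64(0.7), array([376., 166.]), array([0.646, 0.276]))]
scene battery_mid [(np.float64(0.96), array([264., 275.]), array([ 0.62 , -0.277]))]
scene converter_mid [(np.float64(0.87), array([406., 187.]), array([0.766, 0.227])), (np.float64(0.77), array([311., 303.]), array([ 0.755, -0.29 ])), (np.float64(0.75), array([327., 212.]), array([0.625, 0.007]))]
scene transmitter_mid [(np.float64(0.69), array([330., 216.]), array([0.637, 0.   ])), (np.float64(0.6), array([300., 248.]), array([ 0.637, -0.15 ]))]
scene tape_mid [(np.float64(0.93), array([350., 187.]), array([0.619, 0.153])), (np.float64(0.28), array([274., 198.]), array([ 0.454, -0.004]))]
scene speaker [(np.float64(0.71), array([243., 222.]), array([ 0.435, -0.126]))]
scene switcher [(np.float64(0.75), array([305., 169.]), array([0.435, 0.191]))]
scene pad_mid [(np.float64(0.75), array([272., 198.]), array([0.439, 0.006])), (np.float64(0.62), array([202., 257.]), array([ 0.433, -0.286]))]
scene pad_left [(np.float64(0.8), array([328., 152.]), array([0.447, 0.323]))]
scene pad_ri
[... 765 characters left out ...]
ray([379., 287.]), array([ 0.439, -0.293]))]
side speaker [(np.float64(0.27), array([377., 290.]), array([ 0.44 , -0.288])), (np.float64(0.26), array([221., 193.]), array([0.452, 0.309]))]
side switcher [(np.float64(0.65), array([249., 213.]), array([0.441, 0.165])), (np.float64(0.43), array([341., 201.]), array([0.661, 0.022])), (np.float64(0.26), array([379., 290.]), array([ 0.443, -0.291]))]
side pad_mid [(np.float64(0.6), array([287., 232.]), array([0.452, 0.022]))]
side pad_left [(np.float64(0.96), array([221., 192.]), array([0.455, 0.314]))]
side pad_right [(np.float64(0.6), array([378., 289.]), array([ 0.444, -0.288])), (np.float64(0.57), array([373., 230.]), array([ 0.611, -0.135]))]
```

```bash
cat >> h.py <<'E'
def plan(p,a,st=None):
    """a: world angle (deg) of tool y axis. Prints shift cm / turn rad for apply_moves from the current measured pose"""
    st=st or read_state(); R=Ro.from_quat(st['eef_rot']).as_matrix()
    s=R.T@(np.array(p)-st['tcp_pos'])*100
    cur=np.degrees(np.arctan2(R[1,1],R[0,1])); da=(a-cur+180)%360-180
    print('tcp',np.round(st['tcp_pos'],4),'cur a',round(cur,2),'tilt',np.round(R[:2,0],4),'-> shift',s.round(2),'turn',round(-np.radians(da),3),'q6',round(st['qpos'][5],2),'t',round(st['time_s'],1))
E
python3 - <<'E'
from h import *
plan([.5,0,.37],90)
E
```

```text
tcp [0.2647 0.648  0.2139] cur a 67.78 tilt [ 0. -0.] -> shift [-15.6  -51.1   46.29] turn -0.388 q6 -0.03 t 1.1
```

Emit:
{"name": "apply_moves", "arguments": {
  "steps": [
    [-15.6, -51.1, 46.3, -0.388, 9.1],
    [-15.6, -51.1, 46.3, -0.388, 9.1],
    [-15.6, -51.1, 46.3, -0.388, 9.1],
    [-15.6, -51.1, 46.3, -0.388, 9.1],
    [-15.6, -51.1, 46.3, -0.388, 9.1],
    [-15.6, -51.1, 46.3, -0.388, 9.1],
    [-15.6, -51.1, 46.3, -0.388, 9.1],
    [-15.6, -51.1, 46.3, -0.388, 9.1],
    [-15.6, -51.1, 46.3, -0.388, 9.1],
    [-15.6, -51.1, 46.3, -0.388, 9.1],
    [-15.6, -51.1, 46.3, -0.388, 9.1],
    [-15.6, -51.1, 46.3, -0.388, 9.1],
    [-15.6, -51.1, 46.3, -0.388, 9.1],
    [-15.6, -51.1, 46.3, -0.388, 9.1],
    [-15.6, -51.1, 46.3, -0.388, 9.1],
    [-15.6, -51.1, 46.3, -0.388, 9.1],
    [-15.6, -51.1, 46.3, -0.388, 9.1],
    [-15.6, -51.1, 46.3, -0.388, 9.1],
    [-15.6, -51.1, 46.3, -0.388, 9.1],
    [-15.6, -51.1, 46.3, -0.388, 9.1]
  ]
}}

```text
time_s: 3.1
tcp_pos: [0.4999, 0.0007, 0.3698]
eef_rot: [-0.001, 0.707, 0.001, 0.707]
force: [-0.3, 0.4, 0.3]
grip_width: 0.997
```

```bash
python3 - <<'E'
from h import *
st=read_state(); im,d=get_image('wrist'); save('w1.png',im); plan([.5,0,.37],90,st); np.savez('w1',im=im,d=d,p=st['tcp_pos'],q=st['eef_rot'])
E
```

```text
tcp [0.4999 0.0007 0.3698] cur a 90.09 tilt [-0.0001  0.    ] -> shift [-0.02 -0.07  0.01] turn 0.001 q6 -1.62 t 3.1
```

View pics/w1.png

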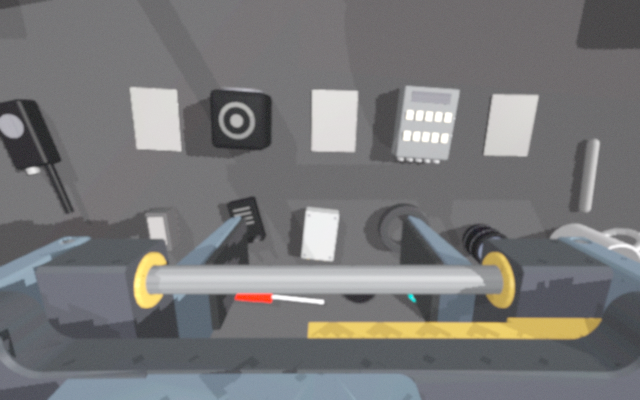

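```bash
cat >> h.py <<'E'
def rect(C,mask,z):
    """fit rectangle to mask, outline projected on plane z: centre, (long,short), angle of long side"""
    m=cv2.morphologyEx(mask.astype(np.uint8),cv2.MORPH_OPEN,np.ones((3,3)))
    cs,_=cv2.findContours(m,cv2.RETR_EXTERNAL,cv2.CHAIN_APPROX_NONE); c=max(cs,key=cv2.contourArea)[:,0]
    P=onplane(C,c,z)[:,:2]
    (x,y),(w,h),a=cv2.minAreaRect((P*1000).astype(np.float32))
    if h>w: w,h,a=h,w,a+90
    return (np.array([x,y])/1000).round(4),np.round([w,h],1),round((a+90)%180-90,1)
E
python3 - <<'E'
from h import *
C=cam('wrist'); d=np.load('w1.npz'); im,dep=d['im'],d['d']; P=cloud(C,dep)
g=im.mean(2)
for n,(u,v) in dict(right=(157,120),mid=(334,121),left=(511,125)).items():
    s=np.zeros(g.shape,bool); s[v-45:v+45,u-38:u+38]=1
    bg=np.median(g[v-45:v-40,u-38:u+38]); top=np.median(g[v-10:v+10,u-10:u+10])
    print(n,bg,top,rect(C,s&(g>(bg+top)/2)&(np.abs(P[...,2])<.015),.003),P[v,u])
for k in ('battery_mid','transmitter_mid','converter_mid','tape_mid','lens_mid','speaker','switcher'):
    r=trace(k,'wrist')
    for x in r[:2]:
        m=x['region']; q=P[m]; print(k,round(x['conf'],2),x['pixel'],np.median(q,0).round(3), np.percentile(q[:,2],95).round(3),rect(C,m,np.percentile(q[:,2],80)))
E
```

```text
right 120.0 218.0 (array([ 0.4357, -0.2813]), array([100.6,  76.4]), -2.9) [ 0.43647789 -0.28048984  0.00130658]
mid 118.0 223.33333333333334 (array([0.4378, 0.0172]), array([101.4,  75.6]), -1.5) [0.43744494 0.01750975 0.00293257]
left 110.0 213.33333333333334 (array([0.4449, 0.3145]), array([100.1,  75.4]), -0.6) [0.4443902  0.31680055 0.00112316]
battery_mid 0.56 [163.5, 225.0] [ 0.612 -0.274  0.038] 0.041 (array([ 0.6172, -0.2766]), array([79.2, 52.9]), 1.8)
transmitter_mid 0.56 [251.6, 212.2] [ 0.597 -0.13   0.023] 0.026 (array([ 0.6085, -0.1364]), array([84.4, 54.2]), 10.9)
converter_mid 0.57 [318.4, 231.3] [ 0.63  -0.008  0.027] 0.029 (array([ 0.6311, -0.008 ]), array([96.7, 60.4]), -5.9)
converter_mid 0.28 [331.1, 122.3] [0.436 0.016 0.002] 0.004 (array([0.4384, 0.0169]), array([101.3,  76.3]), -1.2)
tape_mid 0.75 [394.7, 214.8] [0.603 0.124 0.023] 0.025 (array([0.614 , 0.1331]), array([88.4, 75.7]), -40.4)
lens_mid 0.77 [476.4, 234.7] [0.63  0.265 0.043] 0.057 (array([0.6296, 0.2617]), array([60.6, 55.2]), -37.7)
speaker 0.85 [239.4, 118.7] [ 0.432 -0.123  0.069] 0.072 (array([ 0.4335, -0.1219]), array([88.9, 88.3]), 87.0)
switcher 0.59 [424.8, 122.6] [0.44  0.159 0.036] 0.039 (array([0.4427, 0.1583]), array([113. ,  93.6]), -4.1)
```

The wrist view shows all three pads clearly at (157,120), (334,121) and (511,125), and their fitted sizes match the given ones. Next is one look from straight above the second row.

Emit:
{"name": "apply_moves", "arguments": {
  "steps": [
    [7, 0, 20, 0.001, 9.1],
    [7, 0, 20, 0.001, 9.1],
    [7, 0, 20, 0.001, 9.1],
    [7, 0, 20, 0.001, 9.1],
    [7, 0, 20, 0.001, 9.1],
    [7, 0, 20, 0.001, 9.1],
    [7, 0, 20, 0.001, 9.1],
    [7, 0, 20, 0.001, 9.1],
    [7, 0, 20, 0.001, 9.1]
  ]
}}

```text
time_s: 4.4
tcp_pos: [0.6995, -0.0001, 0.3011]
eef_rot: [0.0, 0.707, -0.0, 0.708]
force: [0.3, -0.3, 0.3]
grip_width: 0.999
```

```bash
python3 - <<'E'
from h import *
st=read_state(); im,dep=get_image('wrist'); save('w2.png',im); plan([.7,0,.3],90,st); np.savez('w2',im=im,d=dep,p=st['tcp_pos'],q=st['eef_rot'])
C=cam('wrist',st); P=cloud(C,dep)
for k,xy,z in (('conv',(.631,-.008),.028),('trans',(.608,-.136),.024),('batt',(.617,-.277),.04),('lens',(.63,.265),.056),('tape',(.62,.13),.024)):
    near=np.hypot(P[...,0]-xy[0],P[...,1]-xy[1])<.085
    m=near&(abs(P[...,2]-z)<.007)
    n,l,s,c=cv2.connectedComponentsWithStats(m.astype(np.uint8)); m=l==1+np.argmax(s[1:,4])
    print(k,rect(C,m,z),np.median(P[m],0).round(3))
    if k=='trans':
        q=P[near&(P[...,2]>.034)&(P[...,2]<.06)]; print('antennas',len(q),q.mean(0).round(3))
E
```

```text
tcp [ 6.995e-01 -1.000e-04  3.011e-01] cur a 89.95 tilt [ 0.0013 -0.0001] -> shift [0.11 0.01 0.05] turn -0.001 q6 -1.6 t 4.4
conv (array([ 0.6357, -0.008 ]), array([89.2, 57.6]), -6.7) [ 0.634 -0.008  0.027]
trans (array([ 0.6114, -0.1374]), array([78.8, 48.2]), 12.2) [ 0.607 -0.138  0.023]
antennas 108 [ 0.641 -0.132  0.042]
batt (array([ 0.6237, -0.2831]), array([70.6, 39.5]), 0.3) [ 0.622 -0.284  0.039]
lens (array([0.6495, 0.2841]), array([63.9, 62.5]), -80.5) [0.649 0.284 0.056]
tape (array([0.6255, 0.1444]), array([87.8, 87.6]), 3.6) [0.623 0.145 0.023]
```

View pics/w2.png

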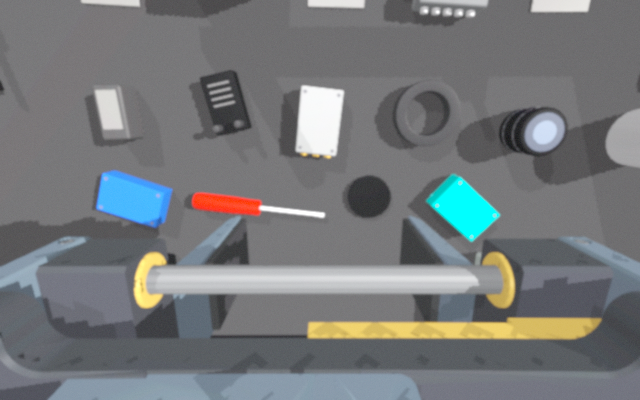

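The picture shows the battery (112,112), pale side up, then transmitter (225,102), real aluminium converter (320,122), tape (428,113) and lens (540,131). The fitted sizes match the given ones. I'll pick the converter first.

```bash
python3 - <<'E'
from h import *
plan([.6357,-.008,.08],83.3)
plan([.6357,-.008,.005],83.3)
E
```

```text
tcp [ 6.996e-01 -1.000e-04  3.010e-01] cur a 89.95 tilt [ 0.0013 -0.    ] -> shift [22.09 -0.8  -6.42] turn 0.116 q6 -1.6 t 4.5
tcp [ 6.996e-01 -1.000e-04  3.010e-01] cur a 89.95 tilt [ 0.0013 -0.    ] -> shift [29.59 -0.8  -6.43] turn 0.116 q6 -1.6 t 4.5
```

Emit:
{"name": "apply_moves", "arguments": {
  "steps": [
    [22.1, -0.8, -6.4, 0.116, 9.1],
    [22.1, -0.8, -6.4, 0.116, 9.1],
    [22.1, -0.8, -6.4, 0.116, 9.1],
    [22.1, -0.8, -6.4, 0.116, 9.1],
    [22.1, -0.8, -6.4, 0.116, 9.1],
    [22.1, -0.8, -6.4, 0.116, 9.1],
    [22.1, -0.8, -6.4, 0.116, 9.1],
    [24, -0.8, -6.4, 0.116, 9.1],
    [26, -0.8, -6.4, 0.116, 9.1],
    [27.5, -0.8, -6.4, 0.116, 9.1],
    [28.7, -0.8, -6.4, 0.116, 9.1],
    [29.5, -0.8, -6.4, 0.116, 9.1],
    [29.5, -0.8, -6.4, 0.116, 9.1],
    [29.5, -0.8, -6.4, 0.116, 4],
    [29.5, -0.8, -6.4, 0.116, 4],
    [29.5, -0.8, -6.4, 0.116, 4],
    [29.5, -0.8, -6.4, 0.116, 4],
    [29.5, -0.8, -6.4, 0.116, 4],
    [29.5, -0.8, -6.4, 0.116, 4],
    [29.5, -0.8, -6.4, 0.116, 4]
  ]
}}

```text
time_s: 6.45
tcp_pos: [0.6363, -0.008, 0.0052]
eef_rot: [0.041, 0.706, -0.041, 0.706]
force: [-1.1, 0.9, 5.7]
grip_width: 0.633
```

```bash
python3 - <<'E'
from h import *
plan([.4378,.0172,.09],88.5)
E
```

```text
tcp [ 0.6363 -0.008   0.0052] cur a 83.31 tilt [ 0.0003 -0.    ] -> shift [ -8.48   0.19 -20.  ] turn -0.091 q6 -1.5 t 6.5
```

Emit:
{"name": "apply_moves", "arguments": {
  "steps": [
    [-2, 0, 0, 0, 4],
    [-5, 0, 0, 0, 4],
    [-8.5, 0, 0, 0, 4],
    [-8.5, 0.2, -4, -0.09, 4],
    [-8.5, 0.2, -8, -0.09, 4],
    [-8.5, 0.2, -12, -0.09, 4],
    [-8.5, 0.2, -16, -0.09, 4],
    [-8.5, 0.2, -19, -0.09, 4],
    [-8.5, 0.2, -20, -0.09, 4],
    [-8.5, 0.2, -20, -0.09, 4],
    [-8.5, 0.2, -20, -0.09, 4],
    [-6, 0.2, -20, -0.09, 4],
    [-4, 0.2, -20, -0.09, 4],
    [-2.5, 0.2, -20, -0.09, 4],
    [-1.5, 0.2, -20, -0.09, 4],
    [-1.0, 0.2, -20, -0.09, 4],
    [-1.0, 0.2, -20, -0.09, 4]
  ]
}}

```text
time_s: 8.15
tcp_pos: [0.438, 0.0172, 0.0146]
eef_rot: [0.009, 0.707, -0.01, 0.707]
force: [-0.1, 0.5, -3.0]
grip_width: 0.634
```

```bash
python3 - <<'E'
from h import *
plan([.4378,.0172,.0083],88.5)
E
```

```text
tcp [0.438  0.0172 0.0146] cur a 88.46 tilt [-0.0005 -0.    ] -> shift [ 0.63 -0.   -0.02] turn -0.001 q6 -1.56 t 8.2
```

Emit:
{"name": "apply_moves", "arguments": {
  "steps": [
    [0.2, 0, 0, 0, 4],
    [0.4, 0, 0, 0, 4],
    [0.55, 0, 0, 0, 4],
    [0.62, 0, 0, 0, 4],
    [0.64, 0, 0, 0, 4],
    [0.64, 0, 0, 0, 4],
    [0.64, 0, 0, 0, 6.2],
    [0.64, 0, 0, 0, 6.6],
    [0.64, 0, 0, 0, 7.5],
    [0.64, 0, 0, 0, 7.5],
    [0.64, 0, 0, 0, 7.5],
    [-2, 0, 0, 0, 7.5],
    [-6, 0, 0, 0, 8.5],
    [-11, 0, 0, 0, 9.1],
    [-16, 0, 2, 0, 9.1],
    [-20, 0, 6, 0, 9.1],
    [-20, 0, 8, 0, 9.1],
    [-20, 0, 8, 0, 9.1],
    [-20, 0, 8, 0, 9.1]
  ]
}}

```text
time_s: 10.05
tcp_pos: [0.5172, 0.0151, 0.2145]
eef_rot: [0.01, 0.707, -0.009, 0.707]
force: [-1.0, 0.1, -0.6]
grip_width: 0.999
```

```bash
cat > look.py <<'E'
from h import *
import sys
def top(P,xy,z,r=.085,tol=.007):
    m=(np.hypot(P[...,0]-xy[0],P[...,1]-xy[1])<r)&(abs(P[...,2]-z)<tol)
    n,l,s,c=cv2.connectedComponentsWithStats(m.astype(np.uint8)); return l==1+np.argmax(s[1:,4])
def shot(name):
    st=read_state(); im,dep=get_image('wrist'); save(name+'.png',im); C=cam('wrist',st); return st,C,im,cloud(C,dep)
def pad(C,im,P,xy):
    g=im.mean(2); near=(abs(P[...,0]-xy[0])<.065)&(abs(P[...,1]-xy[1])<.05)&(abs(P[...,2])<.015)
    return rect(C,near&(g>165),.003)
E
python3 - <<'E'
from look import *
st,C,im,P=shot('w3')
print('conv',rect(C,top(P,(.438,.017),.031),.031),np.median(P[top(P,(.438,.017),.031)],0))
print('trans',rect(C,top(P,(.611,-.137),.024),.024))
g=im.mean(2);near=(abs(P[...,0]-.438)<.065)&(abs(P[...,1]-.017)<.05)&(P[...,2]<.045)
print('pad+conv',rect(C,near&(g>160),.003), rect(C,near&(g>160)&(P[...,2]<.012),.003))
plan([.6114,-.1374,.1],102.2,st)
E
```

```text
conv (array([0.4373, 0.0169]), array([88.3, 57.5]), -1.6) [0.43497779 0.01694591 0.03036876]
trans (array([ 0.5862, -0.1418]), array([48.8, 33.9]), -77.6)
pad+conv (array([0.4376, 0.0173]), array([101.2,  75.2]), -1.4) (array([0.4379, 0.051 ]), array([99.8,  8. ]), -1.7)
tcp [0.5172 0.0151 0.2145] cur a 88.46 tilt [-0.0009  0.    ] -> shift [ 11.44 -15.     9.83] turn -0.24 q6 -1.56 t 10.1
```

View pics/w3.png

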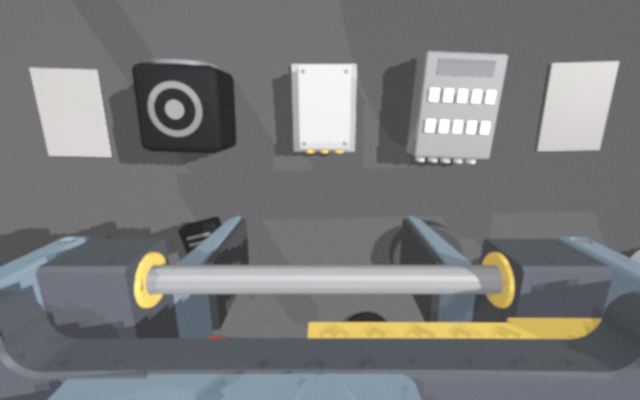

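The converter is centred on the middle pad: within 0.5 mm and 0.1° of the pad fit, at (323,108). Next is the transmitter.

Emit:
{"name": "apply_moves", "arguments": {
  "steps": [
    [9.4, -15, 9.8, -0.24, 9.1],
    [9.4, -15, 9.8, -0.24, 9.1],
    [9.4, -15, 9.8, -0.24, 9.1],
    [9.4, -15, 9.8, -0.24, 9.1],
    [9.4, -15, 9.8, -0.24, 9.1],
    [9.4, -15, 9.8, -0.24, 9.1],
    [12.9, -15, 9.8, -0.24, 9.1],
    [15.9, -15, 9.8, -0.24, 9.1],
    [18.4, -15, 9.8, -0.24, 9.1],
    [19.9, -15, 9.8, -0.24, 9.1],
    [20.9, -15, 9.8, -0.24, 9.1],
    [20.9, -15, 9.8, -0.24, 9.1],
    [20.9, -15, 9.8, -0.24, 3],
    [20.9, -15, 9.8, -0.24, 3],
    [20.9, -15, 9.8, -0.24, 3],
    [20.9, -15, 9.8, -0.24, 3],
    [20.9, -15, 9.8, -0.24, 3],
    [20.9, -15, 9.8, -0.24, 3],
    [20.9, -15, 9.8, -0.24, 3]
  ]
}}

```text
time_s: 12.0
tcp_pos: [0.6117, -0.1375, 0.0061]
eef_rot: [-0.075, 0.703, 0.075, 0.703]
force: [-1.7, -1.2, 4.1]
grip_width: 0.526
```

```bash
python3 - <<'E'
from h import *
plan([.4376,.0171,.12],88.5)
plan([.4376,.0171,.045],88.5)
E
```

```text
tcp [ 0.6117 -0.1375  0.0061] cur a 102.22 tilt [ 0.0001 -0.0001] -> shift [-11.39  18.8  -13.74] turn 0.239 q6 -2.04 t 12.0
tcp [ 0.6117 -0.1375  0.0061] cur a 102.22 tilt [ 0.0001 -0.0001] -> shift [ -3.89  18.8  -13.74] turn 0.239 q6 -2.04 t 12.0
```

Emit:
{"name": "apply_moves", "arguments": {
  "steps": [
    [-2, 0, 0, 0, 3],
    [-5, 0, 0, 0, 3],
    [-9, 0, 0, 0, 3],
    [-11.4, 0, 0, 0, 3],
    [-11.4, 3.3, -2.5, 0.24, 3],
    [-11.4, 6.6, -5, 0.24, 3],
    [-11.4, 9.9, -7.4, 0.24, 3],
    [-11.4, 13.2, -9.8, 0.24, 3],
    [-11.4, 16.4, -12.2, 0.24, 3],
    [-11.4, 18.3, -13.4, 0.24, 3],
    [-11.4, 18.8, -13.7, 0.24, 3],
    [-11.4, 18.8, -13.7, 0.24, 3],
    [-11.4, 18.8, -13.7, 0.24, 3],
    [-8.4, 18.8, -13.7, 0.24, 3],
    [-6, 18.8, -13.7, 0.24, 3],
    [-4.5, 18.8, -13.7, 0.24, 3],
    [-3.9, 18.8, -13.7, 0.24, 3],
    [-3.9, 18.8, -13.7, 0.24, 3]
  ]
}}

```text
time_s: 13.8
tcp_pos: [0.4382, 0.0169, 0.0444]
eef_rot: [0.01, 0.707, -0.01, 0.707]
force: [-0.4, -0.5, -2.0]
grip_width: 0.525
```

```bash
python3 - <<'E'
from h import *
plan([.4376,.0171,.0373],88.5)
E
```

```text
tcp [0.4382 0.0169 0.0444] cur a 88.42 tilt [-0.0012 -0.    ] -> shift [ 0.71  0.02 -0.06] turn -0.001 q6 -1.56 t 13.8
```

Emit:
{"name": "apply_moves", "arguments": {
  "steps": [
    [0.2, 0, -0.06, 0, 3],
    [0.4, 0, -0.06, 0, 3],
    [0.55, 0, -0.06, 0, 3],
    [0.65, 0, -0.06, 0, 3],
    [0.71, 0, -0.06, 0, 3],
    [0.71, 0, -0.06, 0, 3],
    [0.71, 0, -0.06, 0, 5.2],
    [0.71, 0, -0.06, 0, 5.6],
    [0.71, 0, -0.06, 0, 6.5],
    [0.71, 0, -0.06, 0, 6.5],
    [0.71, 0, -0.06, 0, 6.5],
    [-2, 0, -0.06, 0, 6.5],
    [-6, 0, 0, 0, 8.5],
    [-11, 0, 0, 0, 9.1],
    [-16, 0, 2, 0, 9.1],
    [-17, 0, 6, 0, 9.1],
    [-17, 0, 8, 0, 9.1],
    [-17, 0, 8, 0, 9.1],
    [-17, 0, 8, 0, 9.1]
  ]
}}

```text
time_s: 15.7
tcp_pos: [0.5172, 0.0152, 0.2144]
eef_rot: [0.009, 0.708, -0.009, 0.707]
force: [0.9, -0.4, -1.3]
grip_width: 0.999
```

```bash
python3 - <<'E'
from look import *
st,C,im,P=shot('w4')
m=top(P,(.438,.017),.055,tol=.005);print('trans',rect(C,m,.055),np.median(P[m],0))
g=im.mean(2);near=(abs(P[...,0]-.438)<.065)&(abs(P[...,1]-.017)<.05)&(P[...,2]<.04)
print('conv/pad',rect(C,near&(g>160)&(P[...,2]>.02),.031), rect(C,near&(g>160),.003))
plan([.6495,.2841,.14],90,st)
plan([.6495,.2841,.012],90,st)
E
```

```text
trans (array([0.4365, 0.017 ]), array([78.2, 47.4]), -1.6) [0.43277391 0.01706411 0.0543835 ]
conv/pad (array([ 0.4369, -0.0105]), array([69.5,  3.3]), -2.8) (array([0.4389, 0.0435]), array([102.6,  24.7]), -3.5)
tcp [0.5172 0.0152 0.2144] cur a 88.46 tilt [-0.0013  0.    ] -> shift [ 7.42 27.24 12.51] turn -0.027 q6 -1.56 t 15.7
tcp [0.5172 0.0152 0.2144] cur a 88.46 tilt [-0.0013  0.    ] -> shift [20.22 27.24 12.53] turn -0.027 q6 -1.56 t 15.7
```

View pics/w4.png

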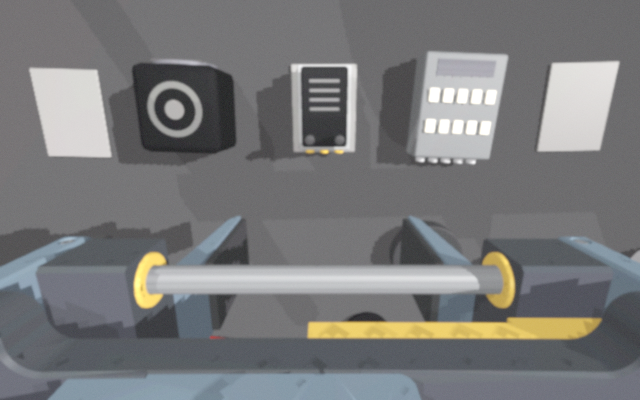

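Transmitter at (324,107) sits centred and square on the converter. Before the lens, I'll check how close the mug is.

```bash
python3 - <<'E'
from h import *
for n in ('scene','side'):
    d=np.load(n+'.npz'); P=cloud(cam(n),d['d'])
    q=P[(abs(P[...,0]-.64)<.13)&(P[...,1]>.325)&(P[...,1]<.5)&(P[...,2]>.02)]
    print(n,len(q),q.min(0).round(3),q.max(0).round(3),np.percentile(q[:,2],95))
plan([.6495,.2841,.16],180)
plan([.6495,.2841,.012],180)
E
```

```text
scene 682 [0.621 0.414 0.02 ] [0.705 0.5   0.098] 0.0948325754649918
side 704 [0.533 0.413 0.02 ] [0.701 0.5   0.098] 0.09441826819550711
tcp [0.5168 0.0152 0.2142] cur a 88.47 tilt [-0.0016  0.    ] -> shift [ 5.4  27.24 12.56] turn -1.598 q6 -1.56 t 15.8
tcp [0.5168 0.0152 0.2142] cur a 88.47 tilt [-0.0016  0.    ] -> shift [20.2  27.24 12.58] turn -1.598 q6 -1.56 t 15.8
```

The mug starts at y = 0.413, so the gripper body, which reaches 0.373, clears it with the jaws along y.

Emit:
{"name": "apply_moves", "arguments": {
  "steps": [
    [7.4, 27.2, 12.5, -0.027, 9.1],
    [7.4, 27.2, 12.5, -0.027, 9.1],
    [7.4, 27.2, 12.5, -0.027, 9.1],
    [7.4, 27.2, 12.5, -0.027, 9.1],
    [7.4, 27.2, 12.5, -0.027, 9.1],
    [7.4, 27.2, 12.5, -0.027, 9.1],
    [7.4, 27.2, 12.5, -0.027, 9.1],
    [7.4, 27.2, 12.5, -0.027, 9.1],
    [7.4, 27.2, 12.5, -0.027, 9.1],
    [7.4, 27.2, 12.5, -0.027, 9.1]
  ]
}}

```text
time_s: 16.75
tcp_pos: [0.6496, 0.2824, 0.1414]
eef_rot: [0.0, 0.707, -0.0, 0.707]
force: [0.5, -0.0, 0.1]
grip_width: 0.995
```

```bash
python3 - <<'E'
from look import *
st,C,im,P=shot('w5')
plan([.6495,.2841,.012],90,st)
m=top(P,(.65,.284),.056,tol=.006,r=.05); print(m.sum(),rect(C,m,.056))
E
```

```text
tcp [0.6496 0.2824 0.1414] cur a 89.96 tilt [-0.0001 -0.0001] -> shift [ 1.294e+01  1.700e-01 -1.000e-02] turn -0.001 q6 -1.19 t 16.8
3994 (array([0.6477, 0.2875]), array([62.1, 62. ]), 44.9)
```

Emit:
{"name": "apply_moves", "arguments": {
  "steps": [
    [3, 0.35, -0.1, 0, 9.1],
    [6, 0.35, -0.1, 0, 9.1],
    [9, 0.35, -0.1, 0, 9.1],
    [11, 0.35, -0.1, 0, 9.1],
    [12.3, 0.35, -0.1, 0, 9.1],
    [12.9, 0.35, -0.1, 0, 9.1],
    [12.9, 0.35, -0.1, 0, 9.1],
    [12.9, 0.35, -0.1, 0, 5],
    [12.9, 0.35, -0.1, 0, 5],
    [12.9, 0.35, -0.1, 0, 5],
    [12.9, 0.35, -0.1, 0, 5],
    [12.9, 0.35, -0.1, 0, 5],
    [12.9, 0.35, -0.1, 0, 5],
    [12.9, 0.35, -0.1, 0, 5]
  ]
}}

```text
time_s: 18.2
tcp_pos: [0.6495, 0.2874, 0.0126]
eef_rot: [0.0, 0.707, 0.0, 0.707]
force: [-0.9, 0.6, 6.2]
grip_width: 0.699
```

```bash
python3 - <<'E'
from h import *
plan([.4357,-.2813,.14],87.1)
E
```

```text
tcp [0.6495 0.2874 0.0126] cur a 90.01 tilt [0.0006 0.0003] -> shift [-12.77 -56.86 -21.38] turn 0.051 q6 -1.19 t 18.2
```

Emit:
{"name": "apply_moves", "arguments": {
  "steps": [
    [-2, 0, 0, 0, 5],
    [-5, 0, 0, 0, 5],
    [-9, 0, 0, 0, 5],
    [-13, 0, 0, 0, 5],
    [-14, 0, 0, 0, 5],
    [-14, -4, -1.5, 0.05, 5],
    [-14, -8, -3, 0.05, 5],
    [-14, -12, -4.5, 0.05, 5],
    [-14, -16, -6, 0.05, 5],
    [-14, -20, -7.5, 0.05, 5],
    [-14, -24, -9, 0.05, 5],
    [-14, -28, -10.5, 0.05, 5],
    [-14, -32, -12, 0.05, 5],
    [-14, -36, -13.5, 0.05, 5],
    [-14, -40, -15, 0.05, 5],
    [-14, -44, -16.5, 0.05, 5],
    [-14, -48, -18, 0.05, 5],
    [-14, -52, -19.5, 0.05, 5],
    [-14, -55.5, -21, 0.05, 5],
    [-14, -56.9, -21.3, 0.05, 5]
  ]
}}

```text
time_s: 20.2
tcp_pos: [0.4344, -0.2839, 0.1517]
eef_rot: [0.018, 0.707, -0.018, 0.707]
force: [0.0, -0.5, -4.4]
grip_width: 0.703
```

```bash
python3 - <<'E'
from h import *
plan([.4365,-.2813,.0156],87.1)
E
```

```text
tcp [ 0.4344 -0.2839  0.1517] cur a 87.03 tilt [-0.0008  0.0002] -> shift [13.61  0.26  0.21] turn -0.001 q6 -2.14 t 20.2
```

Emit:
{"name": "apply_moves", "arguments": {
  "steps": [
    [3, 0, 0, 0, 5],
    [6, 0, 0, 0, 5],
    [9, 0, 0, 0, 5],
    [11, 0, 0, 0, 5],
    [12.5, 0, 0, 0, 5],
    [12.8, 0, 0, 0, 5],
    [12.8, 0, 0, 0, 5],
    [12.8, 0, 0, 0, 5]
  ]
}}

```text
time_s: 21.0
tcp_pos: [0.4368, -0.2821, 0.0248]
eef_rot: [0.017, 0.707, -0.018, 0.707]
force: [-0.2, 0.2, -4.2]
grip_width: 0.696
```

```bash
python3 - <<'E'
from h import *
plan([.4365,-.2813,.0156],87.1)
E
```

```text
tcp [ 0.4368 -0.2821  0.0248] cur a 87.15 tilt [ 0.0011 -0.0007] -> shift [ 0.92  0.08 -0.04] turn 0.001 q6 -2.14 t 21.0
```

Emit:
{"name": "apply_moves", "arguments": {
  "steps": [
    [0.3, 0.06, -0.04, 0, 5],
    [0.6, 0.06, -0.04, 0, 5],
    [0.75, 0.06, -0.04, 0, 5],
    [0.85, 0.06, -0.04, 0, 5],
    [0.92, 0.06, -0.04, 0, 5],
    [0.92, 0.06, -0.04, 0, 5],
    [0.92, 0.06, -0.04, 0, 6.7],
    [0.92, 0.06, -0.04, 0, 7.2],
    [0.92, 0.06, -0.04, 0, 8.5],
    [0.92, 0.06, -0.04, 0, 9],
    [0.92, 0.06, -0.04, 0, 9],
    [-2, 0.06, -0.04, 0, 9.1],
    [-6, 0.06, 0, 0, 9.1],
    [-11, 0, 0, 0, 9.1],
    [-16, 0, 2, 0, 9.1],
    [-19, 0, 6, 0, 9.1],
    [-19, 0, 8, 0, 9.1],
    [-19, 0, 8, 0, 9.1],
    [-19, 0, 8, 0, 9.1]
  ]
}}

```text
time_s: 22.9
tcp_pos: [0.5158, -0.2854, 0.2134]
eef_rot: [0.018, 0.707, -0.017, 0.707]
force: [-0.7, 0.3, -0.4]
grip_width: 0.998
```

```bash
python3 - <<'E'
from look import *
st,C,im,P=shot('w6')
m=top(P,(.436,-.281),.059,tol=.006,r=.06); print('lens',m.sum(),rect(C,m,.059))
g=im.mean(2);near=(abs(P[...,0]-.436)<.07)&(abs(P[...,1]+.281)<.055)&(P[...,2]<.012)
print('pad',rect(C,near&(g>165),.003))
m=top(P,(.6237,-.2831),.04,r=.06); print('batt',rect(C,m,.04))
plan([.6237,-.2831,.08],90.3,st)
plan([.6237,-.2831,.006],90.3,st)
E
```

```text
lens 3145 (array([ 0.4357, -0.2818]), array([61.7, 61.6]), -2.9)
pad (array([ 0.4036, -0.2805]), array([76.5, 35.6]), 87.1)
batt (array([ 0.6021, -0.2876]), array([37.7, 32.9]), 87.1)
tcp [ 0.5158 -0.2854  0.2134] cur a 87.18 tilt [-0.0009  0.0005] -> shift [13.33  0.76 10.78] turn -0.055 q6 -2.07 t 22.9
tcp [ 0.5158 -0.2854  0.2134] cur a 87.18 tilt [-0.0009  0.0005] -> shift [20.73  0.76 10.79] turn -0.055 q6 -2.07 t 22.9
```

View pics/w6.png

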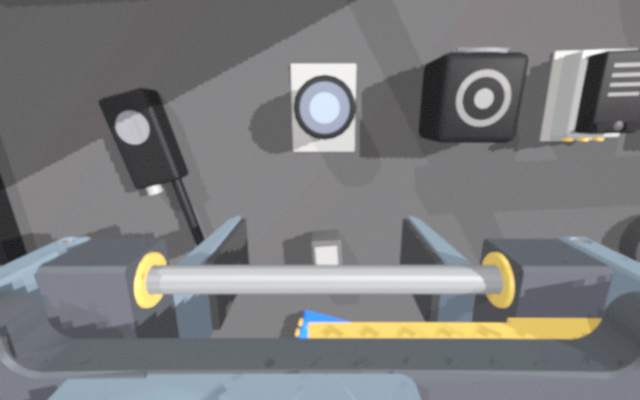

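The lens (324,107) stands upright, within about 0.5 mm of the pad centre. The battery (326,252) is next.

Emit:
{"name": "apply_moves", "arguments": {
  "steps": [
    [11.5, 0.8, 10.8, -0.055, 9.1],
    [11.5, 0.8, 10.8, -0.055, 9.1],
    [11.5, 0.8, 10.8, -0.055, 9.1],
    [11.5, 0.8, 10.8, -0.055, 9.1],
    [11.5, 0.8, 10.8, -0.055, 9.1],
    [14.5, 0.8, 10.8, -0.055, 9.1],
    [17, 0.8, 10.8, -0.055, 9.1],
    [19, 0.8, 10.8, -0.055, 9.1],
    [20.2, 0.8, 10.8, -0.055, 9.1],
    [20.7, 0.8, 10.8, -0.055, 9.1],
    [20.7, 0.8, 10.8, -0.055, 9.1],
    [20.7, 0.8, 10.8, -0.055, 2.5],
    [20.7, 0.8, 10.8, -0.055, 2.5],
    [20.7, 0.8, 10.8, -0.055, 2.5],
    [20.7, 0.8, 10.8, -0.055, 2.5],
    [20.7, 0.8, 10.8, -0.055, 2.5],
    [20.7, 0.8, 10.8, -0.055, 2.5],
    [20.7, 0.8, 10.8, -0.055, 2.5],
    [20.7, 0.8, 10.8, -0.055, 2.5]
  ]
}}

```text
time_s: 24.85
tcp_pos: [0.6245, -0.2833, 0.007]
eef_rot: [-0.002, 0.707, 0.002, 0.707]
force: [-0.4, -1.2, 0.8]
grip_width: 0.416
```

```bash
python3 - <<'E'
from h import *
plan([.4449,.3145,.16],89.4)
E
```

```text
tcp [ 0.6245 -0.2833  0.007 ] cur a 90.3 tilt [ 0.0001 -0.0001] -> shift [-15.31  59.87 -17.65] turn 0.016 q6 -2.04 t 24.9
```

Emit:
{"name": "apply_moves", "arguments": {
  "steps": [
    [-2, 0, 0, 0, 2.5],
    [-5, 0, 0, 0, 2.5],
    [-9, 0, 0, 0, 2.5],
    [-13, 0, 0, 0, 2.5],
    [-15.3, 0, 0, 0, 2.5],
    [-15.3, 4, -1, 0.016, 2.5],
    [-15.3, 8, -2, 0.016, 2.5],
    [-15.3, 12, -3, 0.016, 2.5],
    [-15.3, 16, -4, 0.016, 2.5],
    [-15.3, 20, -5, 0.016, 2.5],
    [-15.3, 24, -6, 0.016, 2.5],
    [-15.3, 28, -7.5, 0.016, 2.5],
    [-15.3, 32, -9, 0.016, 2.5],
    [-15.3, 36, -10.5, 0.016, 2.5],
    [-15.3, 40, -12, 0.016, 2.5],
    [-15.3, 44, -13.5, 0.016, 2.5],
    [-15.3, 48, -15, 0.016, 2.5],
    [-15.3, 52, -16, 0.016, 2.5],
    [-15.3, 56, -17, 0.016, 2.5],
    [-15.3, 59.8, -17.6, 0.016, 2.5]
  ]
}}

```text
time_s: 26.85
tcp_pos: [0.444, 0.3154, 0.1598]
eef_rot: [0.004, 0.707, -0.004, 0.707]
force: [0.3, -0.5, -2.2]
grip_width: 0.409
```

Emit:
{"name": "apply_moves", "arguments": {
  "steps": [
    [0, 0, 0, 0, 2.5],
    [3, 0, 0, 0, 2.5],
    [6, 0, 0, 0, 2.5],
    [9, 0, 0, 0, 2.5],
    [11.5, 0, 0, 0, 2.5],
    [13.2, 0, 0, 0, 2.5],
    [13.8, 0, 0, 0, 2.5],
    [13.8, 0, 0, 0, 2.5],
    [13.8, 0, 0, 0, 2.5]
  ]
}}

```text
time_s: 27.75
tcp_pos: [0.4457, 0.314, 0.0226]
eef_rot: [0.004, 0.707, -0.004, 0.707]
force: [0.9, -0.2, -1.7]
grip_width: 0.416
```

```bash
python3 - <<'E'
from h import *
plan([.4455,.3145,.0099],89.4)
E
```

```text
tcp [0.4457 0.314  0.0226] cur a 89.37 tilt [0.0006 0.0004] -> shift [ 1.27  0.05 -0.02] turn -0.0 q6 -0.99 t 27.8
```

Emit:
{"name": "apply_moves", "arguments": {
  "steps": [
    [0.4, 0.03, 0, 0, 2.5],
    [0.8, 0.03, 0, 0, 2.5],
    [1.05, 0.03, 0, 0, 2.5],
    [1.2, 0.03, 0, 0, 2.5],
    [1.27, 0.03, 0, 0, 2.5],
    [1.27, 0.03, 0, 0, 2.5],
    [1.27, 0.03, 0, 0, 4.2],
    [1.27, 0.03, 0, 0, 4.6],
    [1.27, 0.03, 0, 0, 5.5],
    [1.27, 0.03, 0, 0, 6],
    [1.27, 0.03, 0, 0, 6],
    [-2, 0.03, 0, 0, 6],
    [-6, 0, 0, 0, 8],
    [-11, 0, 0, 0, 9.1],
    [-16, 0, 2, 0, 9.1],
    [-19, 0, 6, 0, 9.1],
    [-19, 0, 8, 0, 9.1],
    [-19, 0, 8, 0, 9.1],
    [-19, 0, 8, 0, 9.1]
  ]
}}

```text
time_s: 29.65
tcp_pos: [0.5249, 0.3127, 0.2113]
eef_rot: [0.004, 0.707, -0.004, 0.707]
force: [-0.4, 0.6, 0.4]
grip_width: 0.998
```

```bash
python3 - <<'E'
from look import *
st,C,im,P=shot('w7')
m=top(P,(.445,.3145),.043,tol=.006,r=.06); print('batt',m.sum(),rect(C,m,.043),np.median(P[m],0))
plan([.5,0,.37],90,st)
E
```

```text
batt 2465 (array([0.4452, 0.3138]), array([69.5, 37.4]), -0.7) [0.44359593 0.31371302 0.04258141]
tcp [0.5249 0.3127 0.2113] cur a 89.35 tilt [-0.0009 -0.0005] -> shift [-15.85 -31.3   -2.15] turn -0.011 q6 -1.06 t 29.6
```

View pics/w7.png

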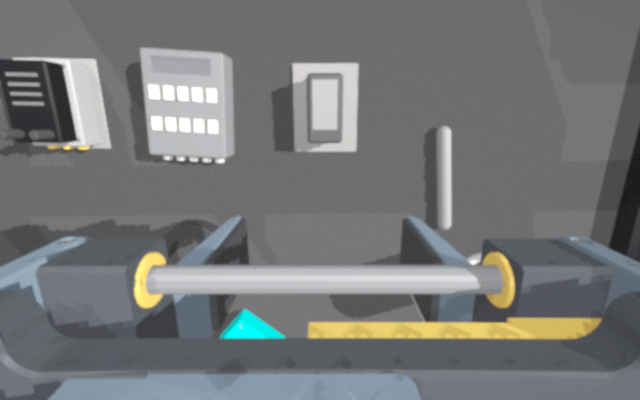

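The battery (324,107) lies pale side up, within 1 mm and 0.1° of its pad. I'll check the whole scene once more.

```bash
python3 - <<'E'
from h import *
im,d=get_image('scene'); save('s2.png',cv2.resize(im[120:320,150:450],None,fx=2,fy=2))
E
```

View pics/s2.png

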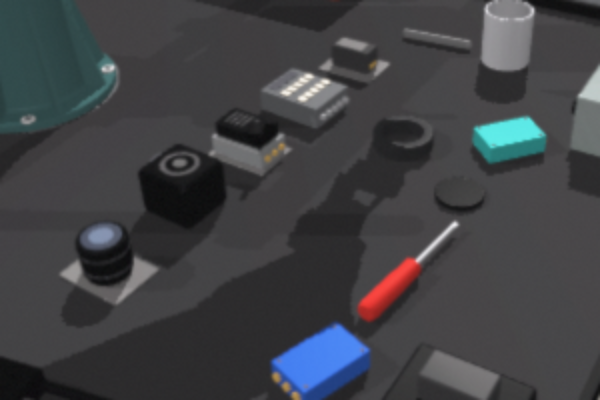

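The crop shows the lens (105,252), the stack (246,140) and the battery (355,58) all on their pads. The tape (403,137) has not been moved, and the gripper is clear of everything.

```bash
python3 -c "
from station import *
print(hand_in())"
```

```text
the job is handed in; nothing more can be done
None
```

I laid out the kit and handed it in at about 30 s of robot time. I placed the pieces in the order asked: converter on the middle pad, transmitter on top of it, lens on the right pad next to the speaker, battery on the left pad next to the switcher.

| Piece | Offset from pad centre | Angle error against pad |
|---|---|---|
| Converter | about 0.6 mm | 0.1° |
| Transmitter (on the converter) | about 1.3 mm (0.8 mm from converter centre) | 0.1° |
| Lens (upright) | about 0.5 mm | round |
| Battery (pale side up) | about 0.8 mm | 0.1° |

I measured these offsets with the wrist camera after each release. The camera calibration is only good to about 2 mm, but I measured the pads with the same camera. After the transmitter and lens were down, their pads were too hidden to fit again, so those two offsets use the earlier pad measurements.

The last overview picture showed everything in place, the tape not moved, and the gripper clear. None of the checks failed.

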